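Close the ferrule tub and hold the settler's dead-man bar

ROBOT

A 6-joint arm with a two-finger parallel gripper is mounted at the origin on the work surface. World frame = base frame: x ahead of the robot, y to its left, z up, the work surface at z = 0. Lengths are in m, angles in rad, forces in N, time in s.
With the tool pointing down it reaches from about 0.375 to 0.9 m from the base axis. Payload 3.1 kg.
Tool frame: the origin (TCP) lies between the finger pads; the fingertips stand 8 mm ahead of it and the grasp point (between the pads) lies 11 mm behind it (manip.tip_extent is the distance from the TCP to the fingertips, in m); z points along the fingers, x is the direction in which the jaws open and shut, and the axes are right-handed (so a half turn about z gives the same grasp; the last joint's range is limited). The gripper opens to 85 mm and grips with 20 to 120 N. Pads are 22 mm wide; open, the fingers measure 114 mm over their backs; the gripper's body (76 mm by 85 mm) begins 54 mm behind the grasp point. The pads swing forward as they close: fully open they stand 13 mm farther back than shut.
Start: joints at [1.123, 0.527, 1.433, -0, 1.181, -0.178], TCP at [0.166, 0.603, 0.239] pointing down, gripper open.
Joint ranges: [-3.08, 3.08], [-0.75, 2.2], [0.22, 2.44], [-1.43, 4.57], [0, 2.65], [-2.85, 2.85]. Speed limits (rad/s): [2.79, 2.79, 3.14, 3.14, 3.14, 3.14].

INTERFACE

Orientations are given as a unit quaternion [x, y, z, w].
In Python, from station import manip gives the robot as it stands.
- The arm moves only by the tool move_arm, never from a script. Its argument "deltas" is a list that holds one entry, the list of rows, each a list of 4 numbers: the shift along the tool's x, y, z in m, then the turn about the tool's z in degrees. A call has 1 to 20 rows; each row is the pose to reach, as a shift and turn from the pose measured when the call began, along the tool's axes at that moment; what a row does not reach only later rows make up. A row lasts 1/12 s, in which the tool goes at most 41.7 mm and 7.16 degrees, less where a joint would pass 70% of its speed; a pose out of reach is approached as far as the arm can. A call with a gripper value outside its range is refused whole. "gripper" is the opening, from 0 (shut) to 1 (fully open), set as the call begins (left out, the last holds). The fingers move at their own pace and stop on an object; "squeeze" is the grip in N (left out, the last holds). Time passes only in rows, so rows that repeat a pose let the fingers close. It gives the time, the measured TCP pose, the force and the opening at its end, in the units of the state.
- manip.sense(): the state, without advancing time (a new reading comes with each control period).
- manip.snapshot(name): name is "scene" or "top"; returns a dict with "img" (420x560x3 uint8, red, green, blue), "vertical_fov" (degrees; the focal length in pixels is half the picture's height over the tangent of half this angle, whatever the lens; pixels are square), "cx", "cy" (the principal point, pixels), "origin" and "orientation" of the camera in the world. Camera axes: x right, y down, z forward; pixel columns grow to the right and rows downward; lengths in m; the calibration is good to about 2 mm. A picture is of the moment at which its call begins. There is no depth.
- manip.sign_off(): hands the job in, once; it reports no verdict.
The state is a dict: "t": time; "q": joint angles; "qd": joint speeds; "tau": joint torques, N m; "tcp_pos": TCP position; "tool_rot": TCP orientation; "force": force on the tool from outside, world axes, zero at the start; "ft_torque": the same for the moment, N m; "finger_gap": opening from 0.0 (shut) to 1.0 (fully open).
Only numpy, scipy, OpenCV 4.12 (cv2) and the standard library are available. Lean on these libraries where they do the work, as an engineer would, in place of code of your own. Each camera call takes 0.05 s, during which the arm holds its last target.

TASK

Press the larger of the two white lids down onto the open tub of ferrules on the settler until it is seated level all round, and let go of it. Then push the black dead-man bar of the control box half-way down, its top flush with the metal guard blocks at its ends and never through to its bottom stop, and finish while still holding it there with the robot. Leave the other loose things on the table where they are.

Things in the scene. Friction and masses are not known exactly. Their poses are not given: they have to be found in the camera images.
- tub_mouth (a point): Centre of the tub's open mouth in the plane of its rim, z up, 125 mm above the table. Round white tub, 70 mm tall, rim 88 mm outside, 82 mm inside diameter, clamped on the settler (grey machine 170 x 170 mm, steel top plate, fixed). Sprung bumps inside the rim make the lid a push fit: about 5 to 10 N straight down at its middle, it stays where pushed; home when the flange lies on the rim.
- lid_grip (a point): Larger white lid, loose, knob up: centre of its knob, half-way up, z along the knob. Knob 28 mm diameter, 30 mm tall, on a round flange 94 mm diameter, 4 mm thick; below it a plug 78 mm diameter, 12 mm deep, bevelled, that goes inside the tub. The point is 15 mm above the flange's upper face, 19 mm above its lower face, 31 mm above the plug's bottom. About 60 g.
- hold_bar (a joint): Travel of the dead-man bar in m: 0 = fully up (released), 0.012 = half-way, top flush with the guard blocks, 0.024 = bottom stop. A spring pushes it up: about 3 N to start it, 7 N half-way, 11 N at the bottom; it rises again when let go.
- bar_top (a point): Centre of the bar's upper face, z up; moves with the bar. Black plastic bar, 36 mm (x) by 94 mm (y), 12 mm thick, moving straight up and down over a grey control box 100 x 170 mm, 60 mm tall, fixed to the table; its top is 102 mm above the table when released.
- guard_level (a point): Point midway between the two dark metal guard blocks that stand at the bar's two ends (60 mm either side of this point along y), at the height of their flat tops, 90 mm above the table; y is along the bar. Each block is 36 mm (x) by 14 mm (y).
- spare_lid_grip (a point): The smaller white lid, of the same form (flange 68 mm), too small for the tub: leave it. Centre of its knob, 31 mm above the table.
- closed_tub: Small closed white tub, 76 mm diameter, 81 mm tall with its knob; leave it. Origin under its centre.
- tube_a: Steel tube standing on end, 44 mm diameter, 100 mm tall; leave it. Origin under its centre.
- tube_b: Steel tube standing on end, 44 mm diameter, 70 mm tall; leave it. Origin under its centre.
- ferrule: Short steel ring, 24 mm diameter, 12 mm tall; leave it. Origin under its centre.
- marker: Marker lying flat along its x, about 135 mm long, 13 mm high; leave it. Origin on its underside.
- tape_roll: Cardboard-brown tape roll lying flat, 90 mm diameter, 45 mm tall; leave it. Origin under its centre.
Mind the look-alikes: they are no part of the job. Leave any green or red look-alike of the part that bears lid_grip alone. Leave any yellow look-alike of the part that bears tub_mouth alone.

How it is judged:
On the way, in this order (a step that is already met when the one before it is completed fails the run):
1. the larger lid is seated level on the tub and let go (z of lid_grip in the frame of tub_mouth between 0.015 and 0.0215 m and horizontal distance between lid_grip and tub_mouth below 0.006 m and angle between lid_grip's own z axis and vertical below 0.035 rad and contact force between the fingers and lid below 0.3 N), for 0.2 s.
2. the robot holds the dead-man bar about half-way down (value of joint hold_bar between 0.008 and 0.016 m and contact force between any of the fingers, the arm and hold_bar above 3 N), for 0.5 s.
At the end, for the whole second after the job is handed in: Larger lid on the tub: flange within 2.5 mm of the rim, within 6 mm of centre, tilted under 2 degrees, not touched by the fingers. The robot presses the bar (over 3 N) and keeps it still, its top within 4 mm of flush with the guards (travel 8 to 16 mm), through the last second (all of step 1 and all of step 2 and velocity of joint hold_bar between -0.01 and 0.01 m/s); the arm keeps its last pose, push and grip.
It fails at once if the dead-man bar is pushed through to its bottom stop (travel over 21 mm) (value of joint hold_bar above 0.021 m).
It fails at once if another loose thing on the table is shifted by more than 40 mm (distance of any of spare_lid_grip, closed_tub, tube_a, tube_b, ferrule, marker, tape_roll from where it was at the start of the episode above 0.04 m).
It also fails if it takes over 54 s, if anything falls off the work surface, if the arm or the gripper's body presses on something with over 40 N, if the wrist force passes 120 N, or if a joint passes its speed limit or range.

## Working session

There is one attempt and no reset: what is moved stays moved. The work goes in short steps, Python scripts to look and compute and a tool call to move; the robot and the scene stay as the last step left them, time stands still between calls to the robot, and variables do not carry over. Pictures are saved under pics/ and viewed, and the job is handed in when it is done.

Besides the shell and the picture viewer there is one more tool, called as a command line: name --argument value ..., lists and objects as JSON in quotes. move_arm: Moves the arm, as the interface text tells. Its arguments: {"type":"object","properties":{"deltas":{"type":"array"},"gripper":{"type":"number"},"squeeze":{"type":"number"}},"required":["deltas"]}

```bash
ls; mkdir -p pics; python3 - <<'E'
from station import manip
import cv2,json,numpy as np
s=manip.sense();print(s)
for n in("scene","top"):
    d=manip.snapshot(n);cv2.imwrite(f"pics/{n}0.png",d["img"][:,:,::-1])
    print(n,{k:v for k,v in d.items() if k!="img"})
E
```

```text
pics
{'t': 0.0, 'q': array([ 1.12347665e+00,  5.28482270e-01,  1.43388376e+00, -3.68964330e-06,
        1.18141525e+00, -1.78529049e-01]), 'qd': array([ 1.67010429e-04, -1.09507023e-03, -1.40143992e-03, -1.49225762e-04,
        1.82573873e-03,  1.25873419e-05]), 'tau': array([ 6.36313598e-04, -4.42352736e+01, -1.78027421e+01, -2.09238783e-04,
        8.36088555e-03,  2.29800882e-06]), 'tcp_pos': array([0.16566349, 0.60192471, 0.23832961]), 'tool_rot': array([ 7.95475586e-01,  6.05984649e-01, -9.73650270e-04,  4.99530910e-04]), 'force': array([-0.45558314,  0.5783243 ,  0.43741391]), 'ft_torque': array([-0.02051386, -0.04541051,  0.0358976 ]), 'finger_gap': 0.9982449552949206}
scene {'vertical_fov': 54.90606482332482, 'cx': 280.8078847341727, 'cy': 206.80538009635723, 'origin': array([ 0.89344197, -0.42302855,  1.04592252]), 'orientation': array([ 0.90895062,  0.30363197, -0.08359765, -0.27318093])}
top {'vertical_fov': 42.16330534591956, 'cx': 269.1893111608128, 'cy': 206.03709135524986, 'origin': array([0.30771933, 0.10184323, 1.48944094]), 'orientation': array([-0.70330921,  0.70555359, -0.05896239,  0.06382575])}
```

View pics/scene0.png

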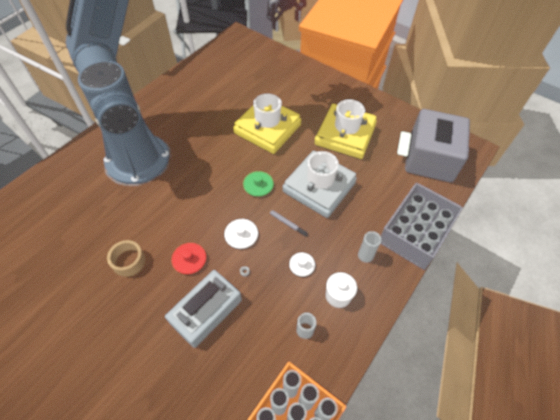

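View pics/top0.png

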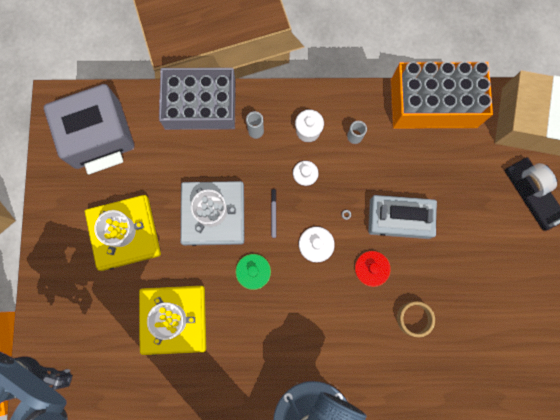

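Top view: the larger white lid is at about (317,244). It could be confused with the small white lid (306,173), the green lid (253,271), the red lid (373,268) and the closed tub (309,125). The target tub is on the grey settler at (209,208); the yellow ones at (115,229) and (166,321) are decoys. The bar is at (408,214). I choose the white lid at (317,244) and check it in close crops.

```bash
cat > h.py <<'E'
import numpy as np,cv2
from scipy.spatial.transform import Rotation as R
def ray(d,u,v):
    f=210/np.tan(np.radians(d["vertical_fov"]/2))
    r=R.from_quat(d["orientation"]).apply([(u-d["cx"])/f,(v-d["cy"])/f,1.]);return np.array(d["origin"]),r
def plane(d,u,v,z):
    o,r=ray(d,u,v);return o+r*(z-o[2])/r[2]
def proj(d,p):
    f=210/np.tan(np.radians(d["vertical_fov"]/2))
    c=R.from_quat(d["orientation"]).inv().apply(np.array(p)-d["origin"]);return c[0]/c[2]*f+d["cx"],c[1]/c[2]*f+d["cy"]
def tri(d1,p1,d2,p2):
    A=np.zeros((3,3));b=np.zeros(3)
    for d,p in((d1,p1),(d2,p2)):
        o,r=ray(d,*p);r/=np.linalg.norm(r);M=np.eye(3)-np.outer(r,r);A+=M;b+=M@o
    return np.linalg.solve(A,b)
def crop(img,u0,v0,u1,v1,k,name):
    cv2.imwrite(name,cv2.resize(img[v0:v1,u0:u1,::-1],None,fx=k,fy=k,interpolation=cv2.INTER_CUBIC))
E
python3 - <<'E'
from station import manip
from h import *
import pickle
D={n:manip.snapshot(n) for n in("scene","top")};pickle.dump(D,open("d0.pkl","wb"))
def tile(n,boxes,k,name):
    im=D[n]["img"]
    t=[cv2.resize(im[v:v+64,u:u+88,::-1],None,fx=k,fy=k,interpolation=cv2.INTER_CUBIC) for u,v in boxes]
    cv2.imwrite(name,np.vstack([np.hstack(t[:2]),np.hstack(t[2:])]))
tile("top",[(273,212),(165,177),(360,182),(265,140)],4,"pics/ct.png")
tile("scene",[(197,202),(278,140),(160,270),(258,232)],4,"pics/cs.png")
E
```

```text
(no output)
```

View pics/ct.png

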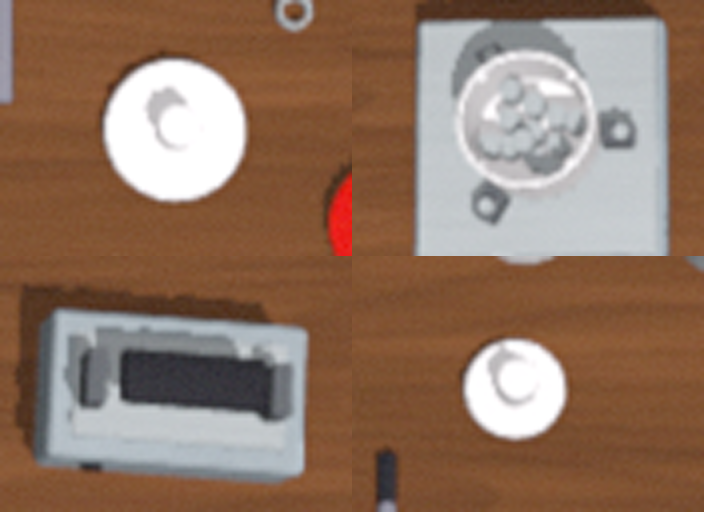

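View pics/cs.png

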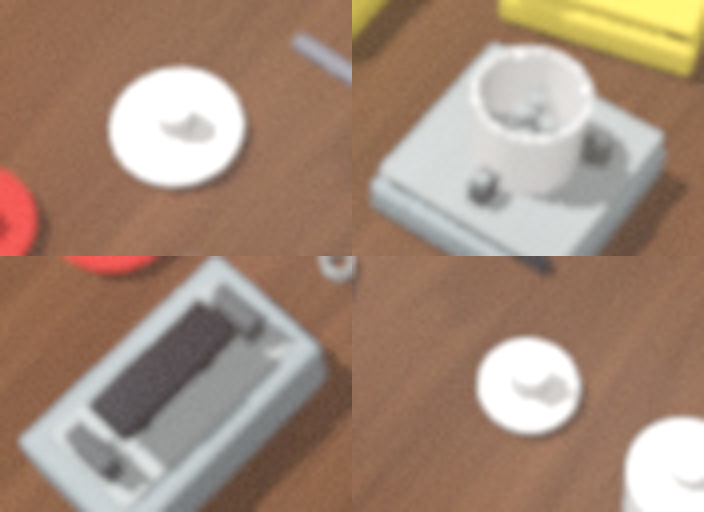

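The crops confirm it: a large white lid lying knob up (flange diameter about 36 px against 25 px for the spare), the tub with grey ferrules on the grey settler, and the black bar between its dark guard blocks. Next I measure.

```bash
cat > meas.py <<'E'
from h import *
def circ(d,cu,cv,z,thr=150,half=35,sat=40,diam=None):
    im=cv2.resize(d["img"],None,fx=4,fy=4,interpolation=cv2.INTER_CUBIC)
    hsv=cv2.cvtColor(im,cv2.COLOR_RGB2HSV)
    m=((hsv[...,2]>thr)&(hsv[...,1]<sat)).astype(np.uint8)
    k=np.zeros_like(m);cv2.circle(k,(int(cu*4),int(cv*4)),half*4,1,-1);m*=k
    cs,_=cv2.findContours(m,cv2.RETR_EXTERNAL,cv2.CHAIN_APPROX_NONE)
    c=max(cs,key=cv2.contourArea)[:,0,:]; h=cv2.convexHull(c)[:,0,:]
    P=np.array([plane(d,(x+.5)/4-.5,(y+.5)/4-.5,z)[:2] for x,y in c])
    from scipy.optimize import least_squares
    s=least_squares(lambda q:np.hypot(P[:,0]-q[0],P[:,1]-q[1])-q[2],[*P.mean(0),.04],loss="soft_l1",f_scale=.001)
    return s.x, np.abs(s.fun).mean()
E
python3 - <<'E'
import pickle
from meas import *
D=pickle.load(open("d0.pkl","rb"))
for n,c in(("top",(317,244)),("scene",(241,234))):print("lid",n,*circ(D[n],*c,.015,sat=70,half=26))
for n,c in(("top",(306,173)),("scene",(302,265))):print("spare",n,*circ(D[n],*c,.015,sat=70,half=20))
# tub: print HSV along a row
im=cv2.cvtColor(D["top"]["img"],cv2.COLOR_RGB2HSV)
print(D["top"]["img"][208,183:235].tolist())
E
python3 - <<'E'
import pickle
from h import *
D=pickle.load(open("d0.pkl","rb"))
crop(D["top"]["img"],185,180,245,225,12,"pics/t1.png")
crop(D["scene"]["img"],300,145,350,185,14,"pics/t2.png")
E
```

```text
lid top [ 0.46129563 -0.01610905  0.04856914] 0.00025839252135805517
lid scene [ 0.46273327 -0.01742182  0.05155155] 0.00046426199650461596
spare top [0.66008976 0.01089212 0.03561866] 0.0002475917190417875
spare scene [0.66127874 0.00946484 0.03839558] 0.0004130594959056648
[[194, 199, 202], [195, 200, 203], [193, 199, 203], [192, 198, 201], [193, 198, 202], [193, 198, 202], [193, 199, 201], [206, 209, 212], [226, 225, 228], [220, 217, 219], [188, 185, 187], [190, 185, 188], [189, 186, 188], [184, 182, 183], [191, 188, 190], [193, 190, 192], [190, 188, 189], [192, 189, 190], [193, 191, 194], [185, 190, 192], [189, 193, 196], [189, 194, 196], [164, 169, 171], [126, 129, 135], [131, 135, 138], [156, 160, 162], [181, 187, 190], [195, 201, 204], [196, 199, 203], [214, 215, 217], [229, 228, 230], [190, 191, 194], [172, 176, 179], [169, 172, 176], [153, 159, 161], [164, 170, 173], [186, 192, 195], [181, 185, 188], [140, 146, 149], [130, 134, 137], [160, 159, 162], [212, 210, 212], [220, 217, 219], [169, 166, 167], [115, 117, 122], [112, 115, 120], [109, 113, 119], [135, 138, 143], [177, 182, 187], [180, 186, 189], [164, 168, 172], [131, 134, 140]]
```

View pics/t1.png

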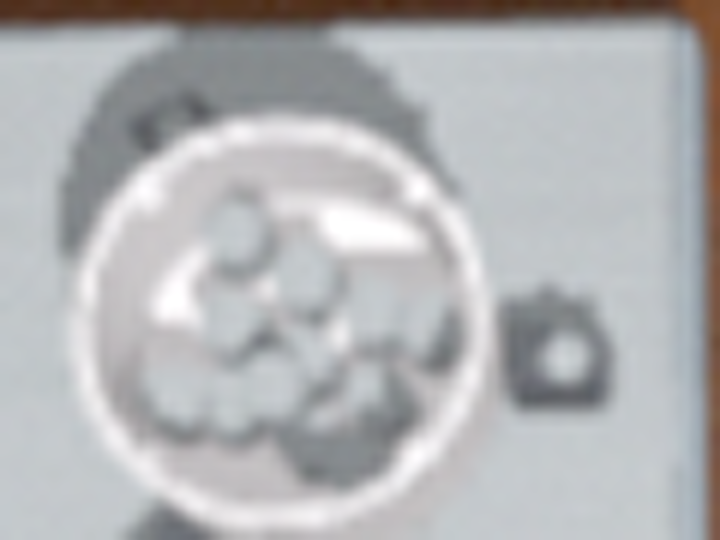

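View pics/t2.png

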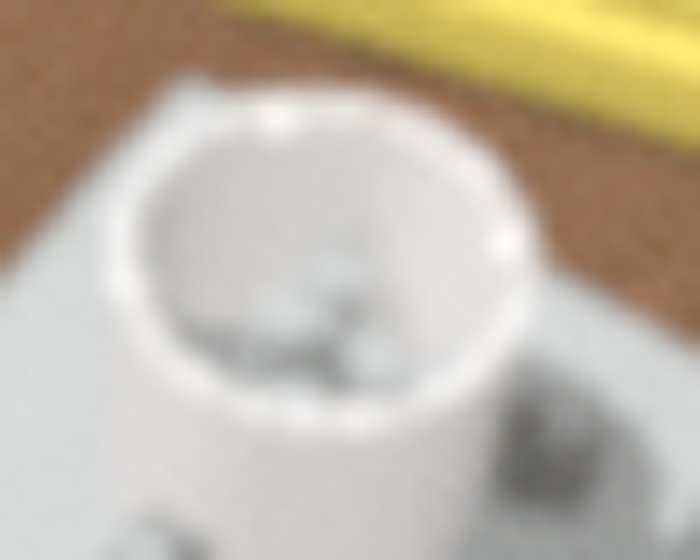

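```bash
cat > rim.py <<'E'
from h import *
from scipy.optimize import least_squares
def rim(d,c0,z,rm,it=6):
    # bright ridge of the rim: for each angle, brightest intensity-weighted radius near rm
    g=cv2.GaussianBlur(d["img"].min(2).astype(np.float32),(0,0),.6);c=np.array(c0,float);r=rm
    for _ in range(it):
        P=[]
        for a in np.radians(np.arange(0,360,4)):
            rr=np.arange(r-.007,r+.007,.0005)
            uv=np.array([proj(d,[c[0]+q*np.cos(a),c[1]+q*np.sin(a),z]) for q in rr],np.float32)
            v=cv2.remap(g,uv[:,0].reshape(1,-1),uv[:,1].reshape(1,-1),cv2.INTER_CUBIC)[0]
            w=np.clip(v-np.percentile(v,70),0,None)
            if w.sum()>0:q=(w*rr).sum()/w.sum();P.append([c[0]+q*np.cos(a),c[1]+q*np.sin(a)])
        P=np.array(P)
        s=least_squares(lambda x:np.hypot(P[:,0]-x[0],P[:,1]-x[1])-x[2],[*c,rm],loss="soft_l1",f_scale=.0007)
        c=s.x[:2];r=s.x[2]
    return s.x,np.abs(s.fun).mean()
E
python3 - <<'E'
import pickle
from rim import *
D=pickle.load(open("d0.pkl","rb"))
for n,u in(("top",(208.3,206.5)),("scene",(323.2,163.5))):
    c=plane(D[n],*u,.125)[:2];print(n,c,*rim(D[n],c,.125,.0425))
# bar: dark mask
for n,(u0,v0,u1,v1) in(("top",(375,195,440,235)),("scene",(165,270,245,340))):
    im=D[n]["img"][v0:v1,u0:u1];m=(im.max(2)<75).astype(np.uint8)
    N,l,st,ce=cv2.connectedComponentsWithStats(m)
    for i in range(1,N):
        if st[i,4]>25:
            pts=np.argwhere(l==i)[:,::-1].astype(np.float32);b=cv2.minAreaRect(pts)
            c=(b[0][0]+u0,b[0][1]+v0);print(n,st[i,4],c,b[1],b[2],plane(D[n],*c,.102))
            bp=cv2.boxPoints(b)
            print([plane(D[n],x+u0,y+v0,.102)[:2].round(3).tolist() for x,y in bp])
crop(D["top"]["img"],370,188,445,242,10,"pics/b1.png")
crop(D["scene"]["img"],160,265,248,345,9,"pics/b2.png")
E
```

```text
top [0.54678565 0.2659111 ] [0.54661682 0.26686363 0.04187735] 0.0004671122618995844
scene [0.55190655 0.26460509] [0.54813835 0.26260728 0.04122666] 0.0006978588722483137
top 472 (408.59756088256836, 213.12195205688477) (38.31974411010742, 13.803942680358887) 6.34019136428833 [ 0.53153484 -0.24787612  0.102     ]
[[0.519, -0.196], [0.555, -0.202], [0.544, -0.299], [0.508, -0.294]]
```

View pics/b1.png

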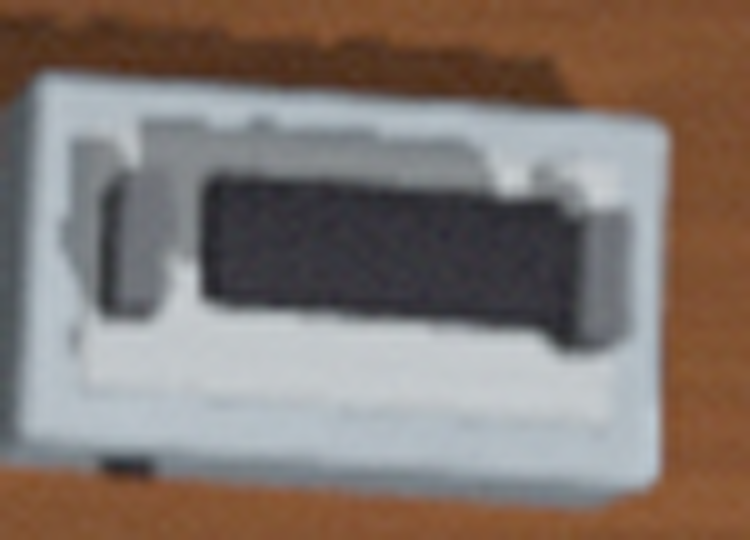

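View pics/b2.png

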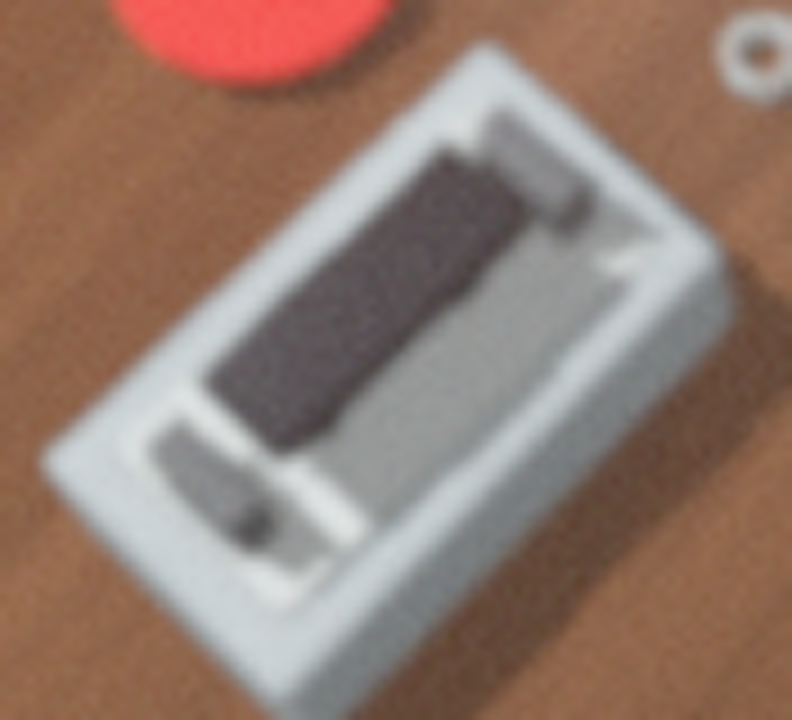

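```bash
python3 - <<'E'
import pickle
from rim import *
D=pickle.load(open("d0.pkl","rb"))
out=[]
for n,(u,v) in(("top",(184,180)),("scene",(298,142))):
    for c in((.5466,.2669),(.5481,.2626)):
        im=cv2.resize(D[n]["img"][v:v+45,u:u+50,::-1],None,fx=7,fy=7,interpolation=cv2.INTER_CUBIC)
        for r in(.041,.044):
            p=np.array([proj(D[n],[c[0]+r*np.cos(a),c[1]+r*np.sin(a),.125]) for a in np.linspace(0,6.283,60)])
            cv2.polylines(im,[np.int32((p-[u,v]+.5)*7)],True,(0,0,255),1)
        out.append(im)
cv2.imwrite("pics/ov.png",np.vstack([np.hstack(out[:2]),np.hstack(out[2:])])[:600])
E
```

```text
(no output)
```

View pics/ov.png

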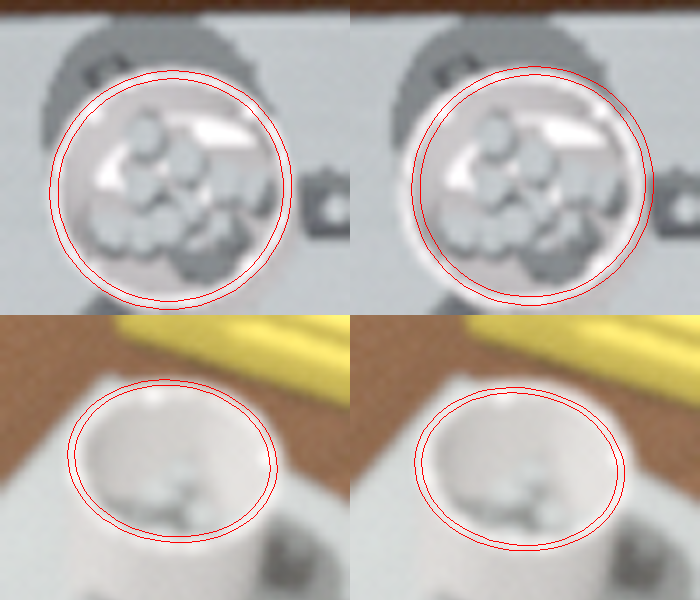

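```bash
cat > go.py <<'E'
import sys
from station import manip
from h import *
s=manip.sense();T=R.from_quat(s["tool_rot"]);p=s["tcp_pos"]
M=T.as_matrix();print("t",round(s["t"],2),"tcp",p.round(4),"F",s["force"].round(2),"gap",round(s["finger_gap"],3),"yaw_x",round(np.degrees(np.arctan2(M[1,0],M[0,0])),2),"tilt",np.degrees(np.arccos(-M[2,2])).round(2),"q",s["q"].round(2))
for a in sys.argv[1:]:
    t=np.array([float(x) for x in a.split(",")]);print(a,"->",T.inv().apply(t-p).round(4))
E
python3 go.py .461,-.0165,.12 .461,-.0165,.028
```

```text
t 0.2 tcp [0.1658 0.6022 0.2387] F [-0.84  0.46  0.19] gap 0.998 yaw_x 74.6 tilt 0.08 q [ 1.12  0.53  1.43 -0.    1.18 -0.18]
.461,-.0165,.12 -> [-0.5179  0.4489  0.1193]
.461,-.0165,.028 -> [-0.5178  0.449   0.2113]
```

move_arm --deltas '[[[-0.03,0.026,0,-5],[-0.06,0.052,0,-10],[-0.09,0.078,0,-15.4],[-0.12,0.104,0,-15.4],[-0.15,0.13,0,-15.4],[-0.18,0.156,0,-15.4],[-0.21,0.182,0,-15.4],[-0.24,0.208,0,-15.4],[-0.27,0.234,0,-15.4],[-0.3,0.26,0,-15.4],[-0.33,0.286,0,-15.4],[-0.36,0.312,0.01,-15.4],[-0.39,0.338,0.03,-15.4],[-0.42,0.364,0.05,-15.4],[-0.445,0.386,0.07,-15.4],[-0.47,0.407,0.09,-15.4],[-0.49,0.425,0.1,-15.4],[-0.505,0.438,0.11,-15.4],[-0.518,0.449,0.12,-15.4],[-0.518,0.449,0.12,-15.4]]]' --gripper 1

```text
t: 1.87
tcp_pos: [0.4628, -0.0195, 0.1178]
tool_rot: [0.708, 0.706, -0.001, 0.001]
force: [0.4, 0.5, 0.2]
finger_gap: 0.994
```

```bash
python3 go.py .461,-.0165,.028; python3 - <<'E'
from station import manip
from h import *
a=manip.snapshot("top")["img"];b=manip.snapshot("scene")["img"]
o=np.hstack([cv2.resize(a[204:284,277:357,::-1],None,fx=5,fy=5),cv2.resize(b[180:260,201:281,::-1],None,fx=5,fy=5)])
cv2.imwrite("pics/g1.png",o)
E
```

```text
t 1.87 tcp [ 0.4628 -0.0195  0.1178] F [0.42 0.53 0.17] gap 0.994 yaw_x 89.79 tilt 0.1 q [-0.28  0.52  1.94 -0.    0.68 -1.85]
.461,-.0165,.028 -> [ 0.0032 -0.0018  0.0898]
```

View pics/g1.png

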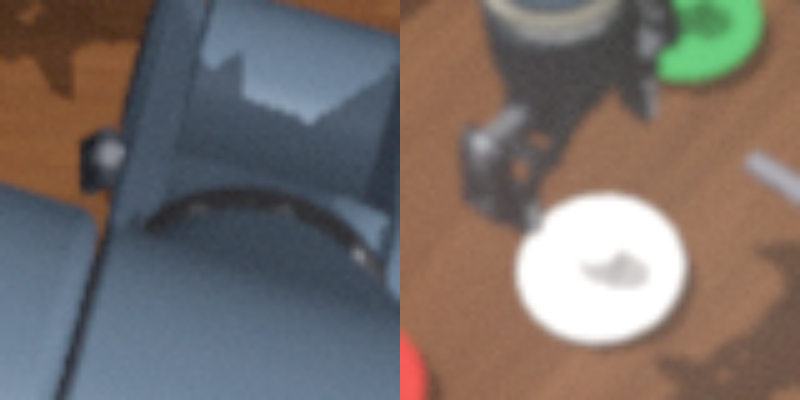

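The fingers straddle the lid's knob in the scene view, while the arm hides the lid from the top camera. I descend.

move_arm --deltas '[[[0.003,-0.002,0.015,0.2],[0.003,-0.002,0.03,0.2],[0.003,-0.002,0.045,0.2],[0.003,-0.002,0.055,0.2],[0.003,-0.002,0.06,0.2],[0.003,-0.002,0.06,0.2]]]'

```text
t: 2.47
tcp_pos: [0.4576, -0.0127, 0.0587]
tool_rot: [0.708, 0.706, -0.001, -0.001]
force: [-0.8, 1.1, 0.1]
finger_gap: 0.999
```

```bash
python3 go.py .461,-.0165,.028; python3 - <<'E'
from station import manip
from h import *
d=manip.snapshot("scene");b=d["img"]
im=cv2.resize(b[190:260,195:285,::-1],None,fx=8,fy=8,interpolation=cv2.INTER_CUBIC)
cv2.imwrite("pics/g2.png",im)
E
```

```text
t 2.47 tcp [ 0.4576 -0.0127  0.0587] F [-0.84  1.06  0.09] gap 0.999 yaw_x 89.79 tilt 0.22 q [-0.27  0.64  1.99 -0.    0.52 -1.84]
.461,-.0165,.028 -> [-0.0038  0.0035  0.0307]
```

View pics/g2.png

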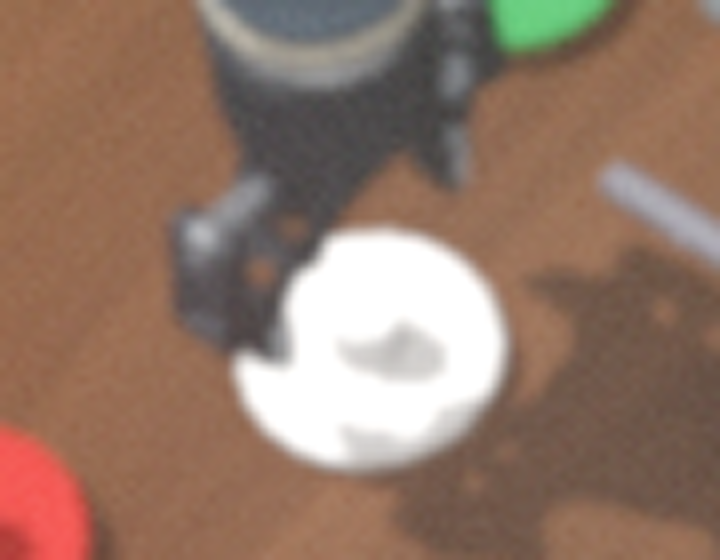

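move_arm --deltas '[[[-0.004,0.0035,0.01,0.2],[-0.004,0.0035,0.018,0.2],[-0.004,0.0035,0.023,0.2],[-0.004,0.0035,0.025,0.2],[-0.004,0.0035,0.025,0.2],[-0.004,0.0035,0.025,0.2]]]'

```text
t: 3.02
tcp_pos: [0.4613, -0.017, 0.034]
tool_rot: [0.71, 0.704, -0.001, -0.001]
force: [0.5, -0.2, 0.7]
finger_gap: 0.996
```

```bash
python3 go.py .461,-.0165,.028; python3 - <<'E'
from station import manip
from h import *
d=manip.snapshot("scene");b=d["img"]
im=cv2.resize(b[190:260,195:285,::-1],None,fx=8,fy=8,interpolation=cv2.INTER_CUBIC)
cv2.imwrite("pics/g3.png",im)
E
```

```text
t 3.02 tcp [ 0.4613 -0.017   0.034 ] F [ 0.45 -0.17  0.7 ] gap 0.996 yaw_x 89.57 tilt 0.19 q [-0.28  0.7   1.98 -0.    0.46 -1.84]
.461,-.0165,.028 -> [ 0.0005 -0.0003  0.006 ]
```

View pics/g3.png

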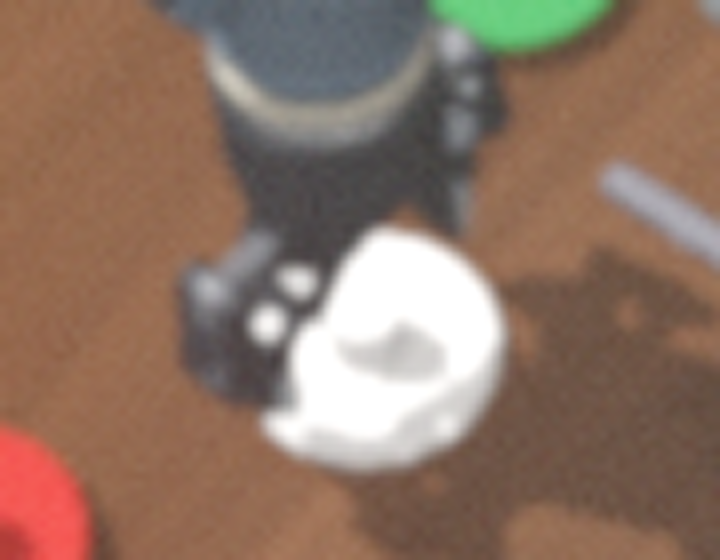

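move_arm --deltas '[[[0,0,0.004,0],[0,0,0.004,0],[0,0,0.004,0],[0,0,0.004,0],[0,0,0.004,0],[0,0,0.004,0],[0,0,0.004,0],[0,0,0.004,0],[0,0,0.004,0],[0,0,0.004,0]]]' --gripper 0 --squeeze 50

```text
t: 3.9
tcp_pos: [0.4615, -0.0171, 0.0305]
tool_rot: [0.71, 0.704, -0.001, -0.001]
force: [-1.4, -0.5, 5.6]
finger_gap: 0.308
```

```bash
python3 go.py
```

```text
t 3.9 tcp [ 0.4615 -0.0171  0.0305] F [-1.37 -0.54  5.59] gap 0.308 yaw_x 89.57 tilt 0.14 q [-0.28  0.71  1.99 -0.    0.45 -1.84]
```

move_arm --deltas '[[[0,0,-0.015,0],[0,0,-0.04,0],[0,0,-0.07,0],[0,0,-0.1,0],[0.015,0.005,-0.13,0],[0.04,0.012,-0.155,0],[0.07,0.021,-0.17,0],[0.1,0.03,-0.175,0],[0.13,0.04,-0.18,0],[0.16,0.05,-0.18,0],[0.19,0.059,-0.18,0],[0.215,0.068,-0.18,0],[0.238,0.074,-0.18,0],[0.256,0.08,-0.18,0],[0.27,0.084,-0.18,0],[0.279,0.087,-0.18,0],[0.283,0.088,-0.18,0],[0.283,0.088,-0.18,0],[0.283,0.088,-0.18,0]]]'

```text
t: 5.48
tcp_pos: [0.5517, 0.2646, 0.2099]
tool_rot: [0.71, 0.704, -0.002, -0.001]
force: [-0.1, -0.5, -0.4]
finger_gap: 0.309
```

```bash
python3 go.py .547,.2662,.21; python3 - <<'E'
from station import manip
from h import *
a=manip.snapshot("top")["img"];b=manip.snapshot("scene")["img"]
o=np.hstack([cv2.resize(a[160:240,160:240,::-1],None,fx=5,fy=5),cv2.resize(b[110:210,270:370,::-1],None,fx=4,fy=4)])
cv2.imwrite("pics/p1.png",o)
E
```

```text
t 5.48 tcp [0.5517 0.2646 0.2099] F [-0.05 -0.49 -0.39] gap 0.309 yaw_x 89.56 tilt 0.21 q [ 0.26  0.54  1.49 -0.    1.11 -1.3 ]
.547,.2662,.21 -> [ 0.0016 -0.0047 -0.0001]
```

View pics/p1.png

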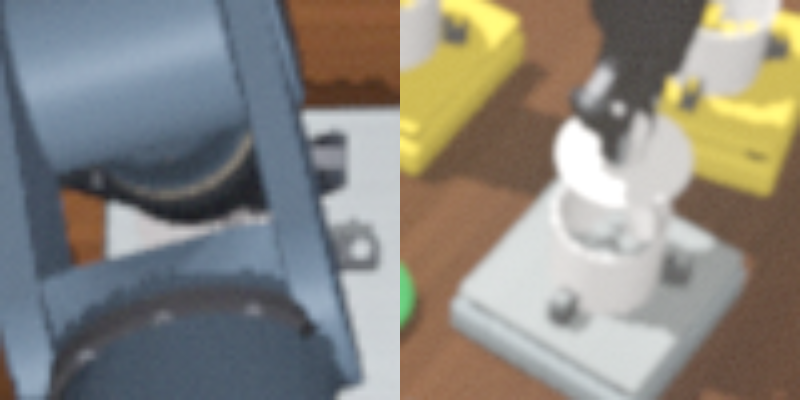

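The lid hangs level from the gripper over the tub: scene crop, lid at about (325,148) and rim at (322,166). I correct the position and lower to just above the rim.

move_arm --deltas '[[[0.0015,-0.0045,0.01,0],[0.0015,-0.0045,0.025,0],[0.0015,-0.0045,0.037,0],[0.0015,-0.0045,0.045,0],[0.0015,-0.0045,0.047,0],[0.0015,-0.0045,0.047,0],[0.0015,-0.0045,0.047,0],[0.0015,-0.0045,0.047,0]]]'

```text
t: 6.25
tcp_pos: [0.5478, 0.2658, 0.1639]
tool_rot: [0.71, 0.704, -0.001, -0.0]
force: [1.0, 0.2, -1.1]
finger_gap: 0.309
```

```bash
python3 go.py .547,.2662,.1605; python3 - <<'E'
from station import manip
from h import *
import pickle
d=manip.snapshot("scene");pickle.dump(d,open("d1.pkl","wb"))
crop(d["img"],285,120,365,180,10,"pics/p2.png")
E
```

```text
t 6.25 tcp [0.5478 0.2658 0.1639] F [ 1.02  0.22 -1.1 ] gap 0.309 yaw_x 89.5 tilt 0.09 q [ 0.27  0.6   1.54 -0.    1.   -1.29]
.547,.2662,.1605 -> [ 0.0004 -0.0008  0.0034]
```

View pics/p2.png

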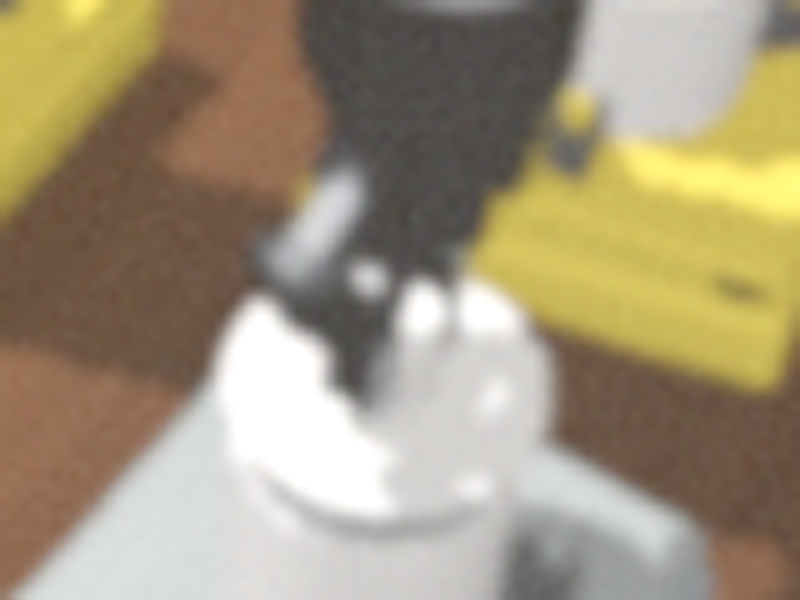

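```bash
python3 - <<'E'
import pickle
from h import *
d=pickle.load(open("d1.pkl","rb"));d0=pickle.load(open("d0.pkl","rb"))["scene"]
def ov(d,c,z,r,u,v):
    im=cv2.resize(d["img"][v:v+60,u:u+60,::-1],None,fx=6,fy=6,interpolation=cv2.INTER_CUBIC)
    p=np.array([proj(d,[c[0]+r*np.cos(a),c[1]+r*np.sin(a),z]) for a in np.linspace(0,6.283,60)])
    cv2.polylines(im,[np.int32((p-[u,v]+.5)*6)],True,(0,0,255),1);return im
o=np.hstack([ov(d0,(.5466,.2669),.125,.044,293,125),ov(d,(.5476,.2666),.1494,.047,293,125)])
cv2.imwrite("pics/p3.png",o)
E
```

```text
(no output)
```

View pics/p3.png

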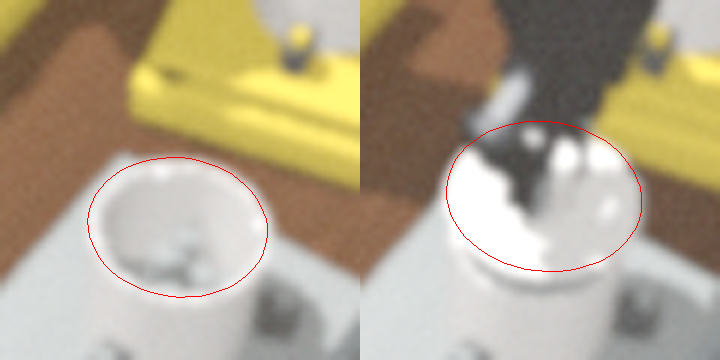

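move_arm --deltas '[[[0.0003,-0.0008,0.003,0],[0.0003,-0.0008,0.006,0],[0.0003,-0.0008,0.009,0],[0.0003,-0.0008,0.011,0],[0.0003,-0.0008,0.012,0],[0.0003,-0.0008,0.012,0],[0.0003,-0.0008,0.012,0]]]'

```text
t: 6.88
tcp_pos: [0.5469, 0.2662, 0.1518]
tool_rot: [0.71, 0.704, -0.001, -0.0]
force: [0.1, -0.4, -0.1]
finger_gap: 0.306
```

move_arm --deltas '[[[0,0,0.0015,0],[0,0,0.003,0],[0,0,0.0045,0],[0,0,0.006,0],[0,0,0.0065,0],[0,0,0.0065,0]]]'

```text
t: 7.38
tcp_pos: [0.5478, 0.2669, 0.1468]
tool_rot: [0.71, 0.704, 0.001, 0.0]
force: [-1.0, 0.9, 6.4]
finger_gap: 0.311
```

```bash
python3 go.py
```

```text
t 7.38 tcp [0.5478 0.2669 0.1468] F [-1.04  0.87  6.44] gap 0.311 yaw_x 89.51 tilt 0.08 q [ 0.27  0.62  1.56  0.    0.96 -1.29]
```

move_arm --deltas '[[[-0.0005,-0.0005,0.0015,0],[-0.0005,-0.0005,0.003,0],[-0.0005,-0.0005,0.004,0],[-0.0005,-0.0005,0.005,0],[-0.0005,-0.0005,0.005,0],[-0.0005,-0.0005,0.005,0]]]'

```text
t: 7.88
tcp_pos: [0.5483, 0.2668, 0.1435]
tool_rot: [0.71, 0.704, 0.002, 0.001]
force: [-0.5, 0.3, 8.1]
finger_gap: 0.312
```

```bash
python3 go.py
```

```text
t 7.88 tcp [0.5483 0.2668 0.1435] F [-0.54  0.25  8.14] gap 0.312 yaw_x 89.52 tilt 0.25 q [ 0.27  0.62  1.56  0.    0.95 -1.29]
```

move_arm --deltas '[[[0,0,0.002,0],[0,0,0.003,0],[0,0,0.004,0],[0,0,0.004,0],[0,0,0.004,0]]]'

```text
t: 8.3
tcp_pos: [0.5484, 0.2669, 0.1434]
tool_rot: [0.71, 0.704, 0.003, 0.001]
force: [-5.1, -1.5, 21.7]
finger_gap: 0.31
```

```bash
python3 go.py
```

```text
t 8.3 tcp [0.5484 0.2669 0.1434] F [-5.06 -1.48 21.68] gap 0.31 yaw_x 89.54 tilt 0.33 q [ 0.27  0.62  1.56  0.    0.95 -1.29]
```

The force jumped from 8 to 22 N with no further travel, at TCP z 0.1434 (predicted 0.1435), so the flange is on the rim. I unload, release and rise.

move_arm --deltas '[[[0,0,-0.001,0],[0,0,-0.001,0],[0,0,-0.001,0]]]'

```text
t: 8.55
tcp_pos: [0.5484, 0.267, 0.1449]
tool_rot: [0.71, 0.704, 0.003, 0.001]
force: [-0.9, 0.3, 4.8]
finger_gap: 0.309
```

move_arm --deltas '[[[0,0,0,0],[0,0,0,0],[0,0,0,0],[0,0,0,0],[0,0,0,0],[0,0,0,0]]]' --gripper 1

```text
t: 9.05
tcp_pos: [0.5483, 0.2669, 0.1445]
tool_rot: [0.71, 0.704, 0.003, 0.001]
force: [-0.4, 0.1, -0.6]
finger_gap: 0.995
```

move_arm --deltas '[[[0,0,-0.01,0],[0,0,-0.03,0],[0,0,-0.06,0],[0,0,-0.09,0],[0,-0.01,-0.1,0],[-0.03,-0.02,-0.1,0],[-0.06,-0.02,-0.1,0],[-0.1,-0.02,-0.1,0],[-0.14,-0.02,-0.1,0],[-0.18,-0.02,-0.1,0],[-0.2,-0.02,-0.1,0],[-0.2,-0.02,-0.1,0]]]'

```text
t: 10.05
tcp_pos: [0.5257, 0.0631, 0.2442]
tool_rot: [0.712, 0.703, 0.002, 0.002]
force: [-0.3, 1.0, -0.5]
finger_gap: 1.001
```

```bash
python3 - <<'E'
from station import manip
from h import *
import pickle
D={n:manip.snapshot(n) for n in("scene","top")};pickle.dump(D,open("d2.pkl","wb"))
a=cv2.resize(D["scene"]["img"][135:195,290:350,::-1],None,fx=6,fy=6,interpolation=cv2.INTER_CUBIC)
b=cv2.resize(D["top"]["img"][175:235,180:240,::-1],None,fx=6,fy=6,interpolation=cv2.INTER_CUBIC)
cv2.imwrite("pics/r1.png",np.hstack([a,b]))
from meas import circ
try:print(circ(D["top"],208,206,.129,thr=215,sat=40,half=22))
except Exception as e:print(e)
E
python3 go.py
```

```text
(array([0.52976081, 0.24828882, 0.02647352]), np.float64(0.0032905516419080793))
t 10.15 tcp [0.5257 0.0664 0.2442] F [ 0.35  0.45 -0.33] gap 0.999 yaw_x 89.42 tilt 0.32 q [-0.09  0.39  1.67  0.    1.08 -1.65]
```

View pics/r1.png

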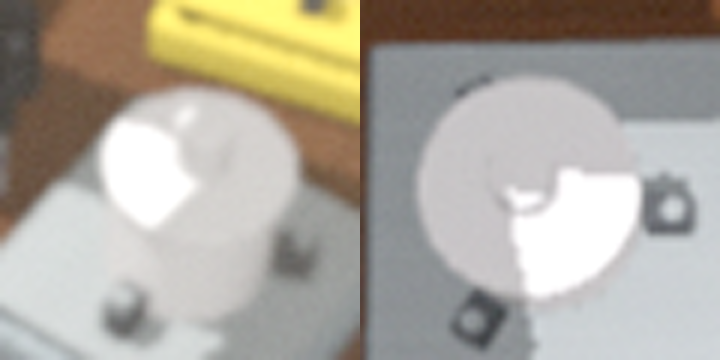

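The lid looks seated and level, but it may have come up about 1 mm on unloading. I check by pressing the knob with the shut fingers.

```bash
python3 go.py .548,.267,.18 .548,.267,.169
```

```text
t 10.15 tcp [0.5257 0.0664 0.2442] F [ 0.35  0.45 -0.33] gap 0.999 yaw_x 89.42 tilt 0.32 q [-0.09  0.39  1.67  0.    1.08 -1.65]
.548,.267,.18 -> [0.2006 0.0199 0.0648]
.548,.267,.169 -> [0.2006 0.0199 0.0758]
```

move_arm --deltas '[[[0.03,0.005,0,0],[0.06,0.01,0,0],[0.095,0.015,0,0],[0.13,0.02,0,0],[0.16,0.02,0,0],[0.185,0.02,0,0],[0.2,0.02,0,0],[0.2,0.02,0.015,0],[0.2,0.02,0.03,0],[0.2,0.02,0.045,0],[0.2,0.02,0.055,0],[0.2,0.02,0.06,0],[0.2,0.02,0.06,0],[0.2,0.02,0.06,0]]]' --gripper 0

```text
t: 11.32
tcp_pos: [0.5481, 0.2665, 0.1849]
tool_rot: [0.711, 0.704, 0.003, 0.001]
force: [0.6, -0.7, 0.5]
finger_gap: -0.002
```

```bash
python3 go.py .548,.267,.169
```

```text
t 11.32 tcp [0.5481 0.2665 0.1849] F [ 0.6  -0.65  0.52] gap -0.002 yaw_x 89.42 tilt 0.32 q [ 0.27  0.57  1.53  0.    1.04 -1.29]
.548,.267,.169 -> [ 0.0005 -0.0002  0.0159]
```

move_arm --deltas '[[[0,0,0.006,0],[0,0,0.011,0],[0,0,0.014,0],[0,0,0.016,0],[0,0,0.017,0],[0,0,0.017,0]]]'

```text
t: 11.82
tcp_pos: [0.5482, 0.2665, 0.1679]
tool_rot: [0.711, 0.703, 0.003, 0.001]
force: [1.4, 0.5, 0.1]
finger_gap: -0.0
```

move_arm --deltas '[[[0,0,0.001,0],[0,0,0.002,0],[0,0,0.003,0],[0,0,0.003,0]]]'

```text
t: 12.15
tcp_pos: [0.5489, 0.2666, 0.1671]
tool_rot: [0.711, 0.704, 0.004, 0.001]
force: [-1.4, -1.1, 11.0]
finger_gap: 0.003
```

Knob top is at about 0.159 m under 11 N, exactly the seated height. One slightly firmer push, then I retreat towards the bar.

move_arm --deltas '[[[0,0,0.002,0],[0,0,0.004,0],[0,0,0.004,0]]]'

```text
t: 12.4
tcp_pos: [0.5489, 0.2667, 0.167]
tool_rot: [0.71, 0.704, 0.004, 0.002]
force: [-6.5, -2.7, 20.5]
finger_gap: -0.001
```

move_arm --deltas '[[[0,0,-0.01,0],[0,0,-0.03,0],[0,0,-0.05,0],[0,0,-0.05,0],[-0.03,0,-0.05,0],[-0.06,0,-0.05,0],[-0.1,0,-0.05,0],[-0.14,0,-0.05,0],[-0.18,0,-0.05,0],[-0.22,0,-0.05,0],[-0.26,0,-0.05,0],[-0.3,0,-0.05,0],[-0.34,0,-0.05,0],[-0.37,0,-0.05,0],[-0.39,0,-0.05,0],[-0.4,0,-0.05,0],[-0.4,0,-0.05,0]]]'

```text
t: 13.82
tcp_pos: [0.5447, -0.1355, 0.2152]
tool_rot: [0.712, 0.703, 0.004, 0.002]
force: [0.1, 0.3, 0.2]
finger_gap: 0.001
```

```bash
python3 - <<'E'
from station import manip
from h import *
import pickle
D={n:manip.snapshot(n) for n in("scene","top")};pickle.dump(D,open("d3.pkl","wb"))
def ov(d,c,z,r,u,v,draw):
    im=cv2.resize(d["img"][v:v+60,u:u+60,::-1],None,fx=6,fy=6,interpolation=cv2.INTER_CUBIC)
    p=np.array([proj(d,[c[0]+r*np.cos(a),c[1]+r*np.sin(a),z]) for a in np.linspace(0,6.283,60)])
    if draw:cv2.polylines(im,[np.int32((p-[u,v]+.5)*6)],True,(0,0,255),1)
    return im
c=(.5466,.2669)
cv2.imwrite("pics/r2.png",np.hstack([ov(D["scene"],c,.129,.047,293,130,1),ov(D["top"],c,.129,.047,180,177,1)]))
E
python3 go.py .532,-.248,.13
```

```text
t 13.92 tcp [ 0.5442 -0.1326  0.2153] F [-0.29  0.74 -0.01] gap -0.003 yaw_x 89.44 tilt 0.49 q [-0.44  0.47  1.63  0.01  1.04 -2.01]
.532,-.248,.13 -> [-0.1159 -0.0117  0.0848]
```

View pics/r2.png

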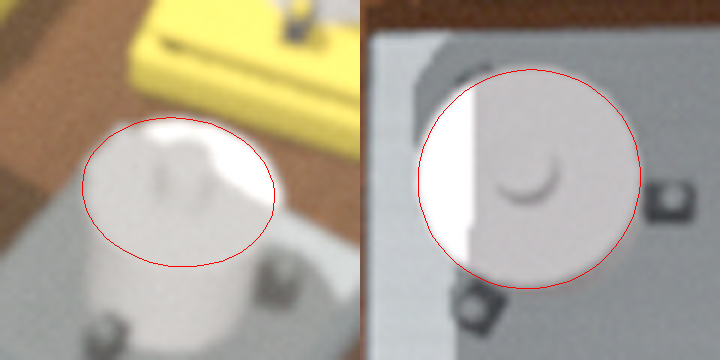

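Both views show the lid level and concentric with the tub; the predicted circle fits it to about 1 px. Next I move over the bar.

move_arm --deltas '[[[-0.03,-0.003,0,0],[-0.06,-0.006,0,0],[-0.085,-0.009,0.005,0],[-0.105,-0.011,0.02,0],[-0.116,-0.012,0.04,0],[-0.116,-0.012,0.06,0],[-0.116,-0.012,0.075,0],[-0.116,-0.012,0.085,0],[-0.116,-0.012,0.085,0],[-0.116,-0.012,0.085,0],[-0.116,-0.012,0.085,0]]]'

```text
t: 14.83
tcp_pos: [0.5326, -0.2475, 0.1306]
tool_rot: [0.71, 0.704, 0.004, 0.002]
force: [-0.1, -0.1, 0.6]
finger_gap: -0.003
```

```bash
python3 go.py .532,-.248,.11 .532,-.248,.098;  python3 - <<'E'
from station import manip
from h import *
d=manip.snapshot("scene");crop(d["img"],150,240,260,330,7,"pics/q1.png")
E
```

```text
t 14.83 tcp [ 0.5326 -0.2475  0.1306] F [-0.09 -0.09  0.56] gap -0.003 yaw_x 89.52 tilt 0.54 q [-0.63  0.62  1.63  0.01  0.89 -2.2 ]
.532,-.248,.11 -> [-0.0005 -0.0008  0.0206]
.532,-.248,.098 -> [-0.0006 -0.0009  0.0326]
```

View pics/q1.png

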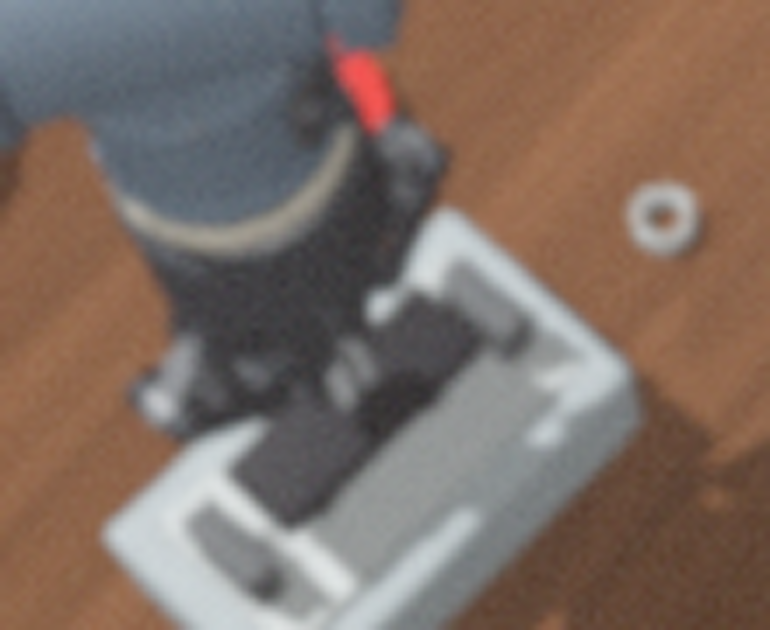

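The fingertips are above the middle of the bar, clear of both guards. I descend in steps.

move_arm --deltas '[[[0,0,0.005,0],[0,0,0.01,0],[0,0,0.015,0],[0,0,0.018,0],[0,0,0.02,0],[0,0,0.022,0],[0,0,0.023,0],[0,0,0.023,0]]]'

```text
t: 15.55
tcp_pos: [0.5325, -0.2477, 0.1079]
tool_rot: [0.71, 0.704, 0.004, 0.002]
force: [-1.3, 1.5, 3.5]
finger_gap: 0.0
```

```bash
python3 go.py .532,-.248,.098
```

```text
t 15.55 tcp [ 0.5325 -0.2477  0.1079] F [-1.3   1.55  3.5 ] gap 0.0 yaw_x 89.49 tilt 0.53 q [-0.63  0.65  1.64  0.01  0.84 -2.2 ]
.532,-.248,.098 -> [-0.0003 -0.0006  0.0099]
```

move_arm --deltas '[[[0,0,0.002,0],[0,0,0.004,0],[0,0,0.006,0],[0,0,0.008,0],[0,0,0.009,0],[0,0,0.01,0],[0,0,0.01,0],[0,0,0.01,0],[0,0,0.01,0]]]'

```text
t: 16.3
tcp_pos: [0.5326, -0.2477, 0.0982]
tool_rot: [0.71, 0.704, 0.004, 0.002]
force: [-1.6, 0.3, 6.4]
finger_gap: -0.001
```

```bash
python3 go.py .532,-.248,.098;  python3 - <<'E'
from station import manip
from h import *
d=manip.snapshot("scene");crop(d["img"],150,240,260,330,7,"pics/q2.png")
d=manip.snapshot("top");cv2.imwrite("pics/q3.png",d["img"][:,:,::-1])
E
```

```text
t 16.3 tcp [ 0.5326 -0.2477  0.0982] F [-1.59  0.27  6.43] gap -0.001 yaw_x 89.5 tilt 0.52 q [-0.63  0.67  1.65  0.01  0.82 -2.2 ]
.532,-.248,.098 -> [-0.0003 -0.0006  0.0002]
```

View pics/q2.png

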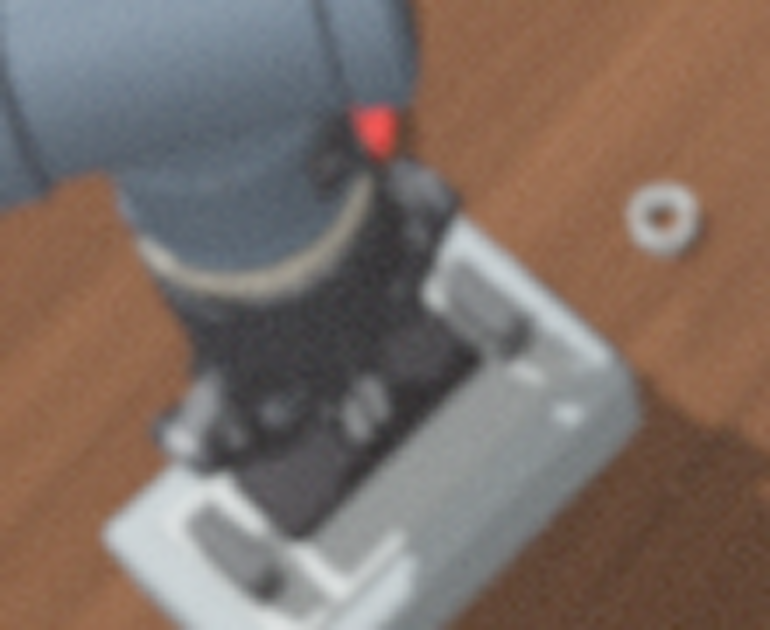

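View pics/q3.png

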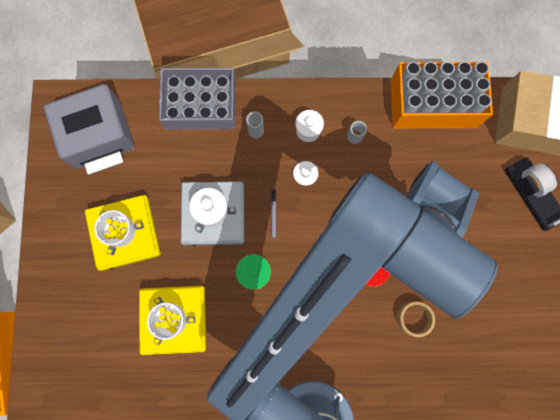

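Travel is about 11.8 mm at 6.4 N. All other objects are where they were. I hold for over 0.5 s, then hand in.

move_arm --deltas '[[[0,0,0.0003,0],[0,0,0.0003,0],[0,0,0.0003,0],[0,0,0.0003,0],[0,0,0.0003,0],[0,0,0.0003,0],[0,0,0.0003,0],[0,0,0.0003,0],[0,0,0.0003,0],[0,0,0.0003,0],[0,0,0.0003,0],[0,0,0.0003,0]]]'

```text
t: 17.4
tcp_pos: [0.5326, -0.2477, 0.0984]
tool_rot: [0.71, 0.704, 0.004, 0.002]
force: [-2.4, 0.6, 5.8]
finger_gap: -0.001
```

```bash
python3 go.py; python3 - <<'E'
from station import manip
print(manip.sense()["qd"].round(4)); print(manip.sign_off())
E
```

```text
t 17.4 tcp [ 0.5326 -0.2477  0.0984] F [-2.45  0.58  5.84] gap -0.001 yaw_x 89.51 tilt 0.53 q [-0.63  0.67  1.65  0.01  0.82 -2.2 ]
[-0.0012  0.0015  0.0015 -0.0005 -0.0009  0.0002]
the job is handed in; nothing more can be done
None
```

The larger white lid is on the tub and released, and the robot is holding the dead-man bar about half-way down. I handed the job in at 17.4 s of the 54 s allowed; no verdict is reported.

- **Lid:** I pressed it home until the flange met a hard stop at 22 N. The lid may have come up about 1 mm as I unloaded the gripper, so I pressed the knob once more with the shut fingers, to 20 N. The knob top read 159 mm, the seated height. Both camera views showed the lid level and centred on the rim to about 1–2 mm.
- **Bar:** The shut fingers hold it at about 11.6 mm of travel, worked out from the arm's height, with about 6 N and practically no motion. I never pushed it past about 12 mm.
- **Other loose things:** None visible in the last top view had moved. The arm hid the ferrule there, but it was unmoved in the scene view.
- **Disagreements:** The two cameras placed the tub about 4 mm apart in y. I used the top view, and the lid went in without sideways force. The tool had crept to 0.5° of tilt by the end, with 2.4 N of sideways force on the bar; I left both as they were.

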